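Pack the jam sampler tray

TASK

Pack the jam sampler: stand each of the four sealed little jars (the ones with a white paper strip across the lid) upright in the brown tray, in the compartment whose card has the colour of its lid. Leave the two unsealed jars without a strip standing where they are.

Things in the scene. Friction and masses are not known exactly. Their poses are not given: they have to be found in the camera images.
- jar_red: SEALED small jam jar, red lid: upright closed cylinder, 44 mm diameter (lid and body alike), 56 mm high, about 110 g; a white paper strip 16 mm wide runs across the lid and down both sides, along its y. Origin: centre of its underside, z up. Stands loose on the table to the right (-y) of the tray.
- jar_yellow: SEALED small jam jar, yellow lid: upright closed cylinder, 44 mm diameter (lid and body alike), 56 mm high, about 110 g; a white paper strip 16 mm wide runs across the lid and down both sides, along its y. Origin: centre of its underside, z up. Stands loose on the table to the right (-y) of the tray.
- jar_green: SEALED small jam jar, green lid: upright closed cylinder, 44 mm diameter (lid and body alike), 56 mm high, about 110 g; a white paper strip 16 mm wide runs across the lid and down both sides, along its y. Origin: centre of its underside, z up. Stands loose on the table to the right (-y) of the tray.
- jar_blue: SEALED small jam jar, blue lid: upright closed cylinder, 44 mm diameter (lid and body alike), 56 mm high, about 110 g; a white paper strip 16 mm wide runs across the lid and down both sides, along its y. Origin: centre of its underside, z up. Stands loose on the table to the right (-y) of the tray.
- plain_red: Look-alike: UNSEALED jar, red lid, same shape and size as the sealed ones but a bare lid, no white strip. Origin: centre of its underside, z up. Stands loose among the sealed jars and stays there. All jar centres start at least 80 mm apart; the other loose things among them (brass spare lid, tape roll) are at most 18 mm high.
- plain_blue: Look-alike: UNSEALED jar, blue lid, same shape and size as the sealed ones but a bare lid, no white strip. Origin: centre of its underside, z up. Stands loose among the sealed jars and stays there. All jar centres start at least 80 mm apart; the other loose things among them (brass spare lid, tape roll) are at most 18 mm high.
- card_red: Red card, 68 x 68 x 2 mm, on the floor of one compartment of the fixed brown 2 x 2 tray (155 x 155 mm). Compartments 70 x 70 mm inside, 75 mm centre to centre, walls and dividers 5 mm thick, tops 22 mm above the table. Origin: centre of card underside, 5 mm above the table, at the compartment's centre; x, y along the tray's sides. Jars stand on its top, 7 mm above the table.
- card_yellow: Yellow card, 68 x 68 x 2 mm, on the floor of one compartment of the fixed brown 2 x 2 tray (155 x 155 mm). Compartments 70 x 70 mm inside, 75 mm centre to centre, walls and dividers 5 mm thick, tops 22 mm above the table. Origin: centre of card underside, 5 mm above the table, at the compartment's centre; x, y along the tray's sides. Jars stand on its top, 7 mm above the table.
- card_green: Green card, 68 x 68 x 2 mm, on the floor of one compartment of the fixed brown 2 x 2 tray (155 x 155 mm). Compartments 70 x 70 mm inside, 75 mm centre to centre, walls and dividers 5 mm thick, tops 22 mm above the table. Origin: centre of card underside, 5 mm above the table, at the compartment's centre; x, y along the tray's sides. Jars stand on its top, 7 mm above the table.
- card_blue: Blue card, 68 x 68 x 2 mm, on the floor of one compartment of the fixed brown 2 x 2 tray (155 x 155 mm). Compartments 70 x 70 mm inside, 75 mm centre to centre, walls and dividers 5 mm thick, tops 22 mm above the table. Origin: centre of card underside, 5 mm above the table, at the compartment's centre; x, y along the tray's sides. Jars stand on its top, 7 mm above the table.

How it is judged:
By the outcome, as a careful person would: the job done as asked, in the order asked, and still so for the second after the job is handed in, with the robot touching nothing.
It also fails if it takes over 99 s, if anything falls off the work surface, if the arm or the gripper's body presses on something with over 40 N, if the wrist force passes 120 N, or if a joint passes its speed limit or range.

ROBOT

A 6-joint arm with a two-finger parallel gripper is mounted at the origin on the work surface. World frame = base frame: x ahead of the robot, y to its left, z up, the work surface at z = 0. Lengths are in m, angles in rad, forces in N, time in s.
With the tool pointing down it reaches from about 0.35 to 0.725 m from the base axis. Payload 6 kg.
Tool frame: the origin (TCP) lies at the very end of the fingers, on their centre line; the grasp point (between the pads) lies 19 mm behind it; z points along the fingers, y is the line along which they close (so a half turn about z gives the same grasp; the last joint's range is limited). The gripper opens to 85 mm and grips with 20 to 120 N. Pads are 22 mm wide; open, the fingers measure 114 mm over their backs; the gripper's body (76 mm by 85 mm) begins 54 mm behind the grasp point. The pads swing forward as they close: fully open they stand 13 mm farther back than shut.
Start: joints at [-0.928, 0.04, 0.085, 0, -1.615, -0.334], TCP at [0.182, -0.572, 0.231] pointing down, gripper open.
Joint ranges: [-2.56, 2.56], [-1.29, 2.01], [-1.08, 1.49], [-3.29, 1.98], [-2.81, -0.18], [-2.99, 2.99]. Speed limits (rad/s): [2.57, 2.57, 3.01, 3.14, 3.14, 3.14].

INTERFACE

Orientations are given as a 3x3 rotation matrix whose columns are the frame's x, y, z axes.
In Python, from workcell import read_state, camera, hand_in gives the robot as it stands.
- The arm moves only by the tool jog_arm, never from a script. Its argument "commands" is a list of rows, each a list of 4 numbers: the shift along the tool's x, y, z in m, then the turn about the tool's z in degrees. In form: [[tx, ty, tz, spin], ...]. A call has 1 to 20 rows; each row shifts and turns the commanded pose from where the row before left it, along the tool's axes as they then stand; what a row does not reach is not made up. A row lasts 1/8 s, in which the tool goes at most 62.5 mm and 10.7 degrees, less where a joint would pass 70% of its speed; a pose out of reach is approached as far as the arm can. A call with a gripper value outside its range is refused whole. "fingers" is the opening, from 0 (shut) to 1 (fully open), set as the call begins (left out, the last holds). The fingers move at their own pace and stop on an object; "squeeze" is the grip in N (left out, the last holds). Time passes only in rows, so rows that do not move let the fingers close. It gives the time, the measured TCP pose, the force, the opening and the grip force at its end, in the units of the state.
- read_state(): the state, without advancing time (a new reading comes with each control period).
- camera(name): name is "scene" or "side" or "wrist"; returns a dict with "image" (420x560x3 uint8, red, green, blue), "K" (3x3 intrinsics, pixels), "rvec" (rotation vector, rad) and "tvec" (3), from world to camera coordinates, as OpenCV has them. Camera axes: x right, y down, z forward; pixel columns grow to the right and rows downward; lengths in m; the calibration is good to about 2 mm. A picture is of the moment at which its call begins. There is no depth.
- hand_in(): hands the job in; it is judged then, once.
The state is a dict: "time_s": time; "joints": joint angles; "qvel": joint speeds; "effort": joint torques, N m; "position": TCP position; "orientation": TCP orientation; "contact_force": force on the tool from outside, world axes, zero at the start; "moment": the same for the moment, N m; "opening": opening from 0.0 (shut) to 1.0 (fully open); "finger_force": force on a finger pad.
Only numpy, scipy, OpenCV 4.12 (cv2) and the standard library are available. Lean on these libraries where they do the work, as an engineer would, in place of code of your own. Each camera call takes 0.05 s, during which the arm holds its last target. There are 200 camera calls.

## Working session

There is one attempt and no reset: what is moved stays moved. The work goes in short steps, Python scripts to look and compute and a tool call to move; the robot and the scene stay as the last step left them, time stands still between calls to the robot, and variables do not carry over. Pictures are saved under pics/ and viewed, at most 14 in all, crops included, and the job is handed in when it is done.

Besides the shell and the picture viewer there is one more tool, called after "Emit:" as name(argument=value, ...) on one line, values as JSON. jog_arm: Moves the arm, as the interface text tells. Its arguments: {"type":"object","properties":{"commands":{"type":"array","items":{"type":"array","items":{"type":"number"}}},"fingers":{"type":"number"},"squeeze":{"type":"number"}},"required":["commands"]}

```bash
mkdir -p pics; python3 - <<'E'
from workcell import read_state, camera
import cv2, numpy as np, pickle
s=read_state(); print({k:np.round(v,3).tolist() for k,v in s.items()})
for n in ("scene","side","wrist"):
    c=camera(n); pickle.dump(c,open(f"pics/{n}0.pkl","wb")); cv2.imwrite(f"pics/{n}0.png",c["image"][:,:,::-1])
    R=cv2.Rodrigues(c["rvec"])[0]; print(n,-R.T@np.ravel(c["tvec"]),R[2],c["K"][0,0])
E
```

```text
{'time_s': 0.0, 'joints': [-0.928, 0.041, 0.084, -0.001, -1.616, -0.334], 'qvel': [0.001, -0.0, -0.0, 0.001, 0.001, -0.0], 'effort': [-0.001, -36.82, 34.741, 6.932, -0.005, 0.0], 'position': [0.182, -0.571, 0.23], 'orientation': [[-0.953, -0.304, -0.001], [-0.304, 0.953, 0.002], [0.0, 0.002, -1.0]], 'contact_force': [-0.801, -0.257, 0.166], 'moment': [0.053, -0.008, 0.005], 'finger_force': 0.0, 'opening': 0.999}
scene [ 1.06537754 -0.29776633  0.80643157] [-0.55241123  0.26286938 -0.79103826] 475.86093110772737
side [0.15796192 0.80071633 0.74237627] [ 0.32559662 -0.73046033 -0.60034535] 483.9573903845119
wrist [ 0.10502749 -0.59628019  0.37199319] [ 0.3039633   0.09812491 -0.94761691] 351.20074330247644
```

View pics/scene0.png

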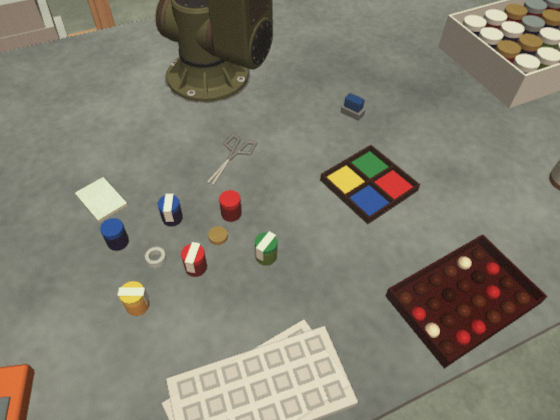

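View pics/side0.png

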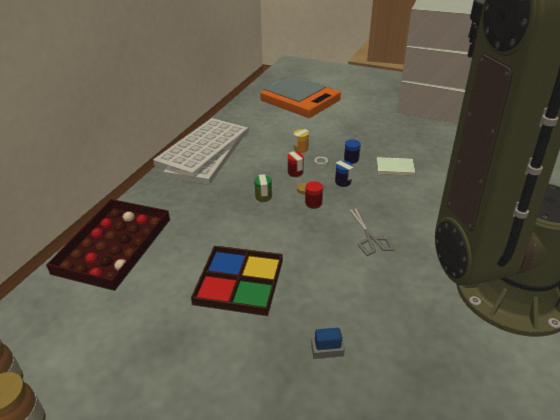

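The scene view shows the sealed jars at about blue (170,205), red (194,255), green (266,245) and yellow (133,297). The bare jars are at red (231,205) and blue (115,234), and the tray is centred near (370,183). The side view agrees with this layout.

```bash
cat > h.py <<'E'
import cv2, numpy as np
def ray(c,uv,z):
    R=cv2.Rodrigues(c["rvec"])[0]; C=-R.T@np.ravel(c["tvec"])
    d=R.T@np.linalg.inv(c["K"])@[uv[0],uv[1],1]; return (C+d*(z-C[2])/d[2])[:2]
HUE={"red":[(0,8),(170,180)],"yellow":[(14,33)],"green":[(45,80)],"blue":[(100,128)]}
def blobs(c,roi,minarea=60):
    "hull centroids of saturated-or-white blobs, with colour, area and white share"
    im=c["image"]; hsv=cv2.cvtColor(im,cv2.COLOR_RGB2HSV); h,s,v=cv2.split(hsv)
    col=((s>130)&(v>40)); white=(v>175)&(s<70)
    m=np.zeros(h.shape,np.uint8); x0,y0,x1,y1=roi; m[y0:y1,x0:x1]=(col|white)[y0:y1,x0:x1]
    m=cv2.morphologyEx(m,cv2.MORPH_OPEN,np.ones((2,2),np.uint8))
    out=[]
    n,l,st,_=cv2.connectedComponentsWithStats(m)
    for i in range(1,n):
        if st[i,4]<minarea: continue
        k=l==i; hh=h[k&col]
        if len(hh)<30: continue
        cnt={a:sum(((hh>=p)&(hh<=q)).mean() for p,q in r) for a,r in HUE.items()}
        hull=cv2.convexHull(np.argwhere(k)[:,::-1].astype(np.int32)); M=cv2.moments(hull)
        out.append((max(cnt,key=cnt.get),int(st[i,4]),round(float((k&white).sum()/k.sum()),2),np.array([M["m10"],M["m01"]])/M["m00"]))
    return out
E
python3 - <<'E'
import pickle; from h import *
for n,rj,rt in (("scene",(90,185,290,320),(320,145,420,220)),("side",(250,125,370,210),(190,245,290,315))):
    c=pickle.load(open(f"pics/{n}0.pkl","rb"))
    for r,z in ((rj,.028),(rt,.007)):
        print(n,z)
        for b in blobs(c,r): print(*b[:3],b[3].round(1),ray(c,b[3],z).round(4))
E
```

```text
scene 0.028
red 546 0.0 [230.9 205.9] [ 0.4707 -0.1172]
blue 341 0.5 [169.3 206.9] [ 0.4198 -0.2343]
blue 369 0.0 [112.6 229.7] [ 0.4282 -0.3548]
yellow 248 0.0 [218.5 236.1] [ 0.5316 -0.1678]
red 514 0.3 [194.6 259.4] [ 0.5631 -0.2288]
yellow 82 0.0 [133.2 285. ] [ 0.5683 -0.3494]
yellow 603 0.29 [134.4 300.7] [ 0.6006 -0.3558]
scene 0.007
yellow 645 0.0 [346.3 180.2] [0.4945 0.1494]
red 673 0.0 [393.9 185.3] [0.5518 0.2379]
blue 605 0.0 [369.9 200.8] [0.5674 0.1659]
side 0.028
red 502 0.11 [298.6 153. ] [ 0.5773 -0.285 ]
blue 140 0.0 [353.2 145.9] [ 0.4466 -0.3796]
blue 73 0.0 [342.  170.6] [ 0.438  -0.2457]
green 149 0.0 [263.1 191.1] [ 0.593  -0.0821]
red 487 0.0 [312.  193.9] [ 0.4755 -0.1174]
side 0.007
blue 576 0.0 [226.3 264.1] [0.567  0.1641]
red 2398 0.0 [242.8 283.1] [0.5093 0.1996]
```

View pics/wrist0.png

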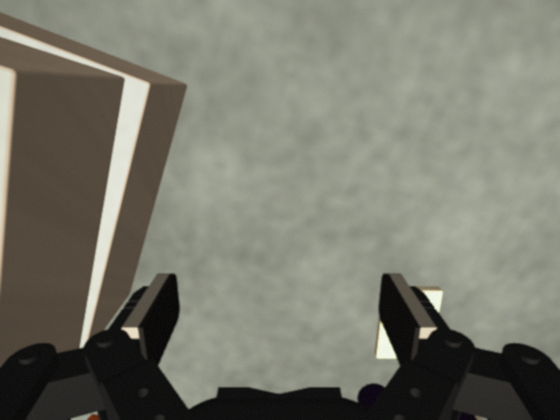

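The wrist view shows only the bare table, a white card and the fingers, so the camera looks along tool +x. I'll move to look down on the jars.

Emit:
jog_arm(commands=[[-0.037, 0.0137, 0, 0], [-0.037, 0.0137, 0, 0], [-0.037, 0.0137, 0, 0], [-0.037, 0.0137, 0, 0], [-0.037, 0.0137, 0, 0], [-0.037, 0.0137, 0, 0], [-0.037, 0.0137, 0, 0], [-0.037, 0.0137, 0, 0], [-0.037, 0.0137, 0, 0], [-0.037, 0.0137, 0, 0], [-0.037, 0.0137, 0, 0], [-0.037, 0.0137, 0, 0], [-0.037, 0.0137, 0, 0], [-0.037, 0.0137, 0, 0], [0, 0, 0, 9], [0, 0, 0, 8.8], [0, 0, 0, 0], [0, 0, 0, 0]])

```text
time_s: 2.4
position: [0.6175, -0.2315, 0.231]
orientation: [[-1.0, -0.001, -0.0], [-0.001, 1.0, 0.0], [0.0, 0.0, -1.0]]
contact_force: [0.2, -0.2, -0.4]
opening: 1.004
finger_force: 0.0
```

```bash
python3 - <<'E'
from workcell import read_state, camera
import pickle; from h import *
s=read_state(); print(s["position"],np.round(s["orientation"],3))
c=camera("wrist"); pickle.dump(c,open("pics/w1.pkl","wb")); cv2.imwrite("pics/w1.png",c["image"][:,:,::-1])
E
```

```text
[ 0.61745855 -0.23147017  0.23104348] [[-1.    -0.001 -0.   ]
 [-0.001  1.     0.   ]
 [ 0.     0.    -1.   ]]
```

View pics/w1.png

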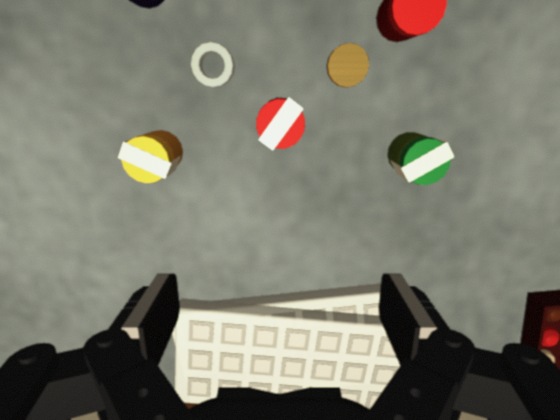

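From above, the sealed lids are at red (280,124), yellow (146,160) and green (427,161). Blue is out of the frame at the top.

```bash
cat >> h.py <<'E'
def lids(c,vmin=150,minarea=400):
    h,s,v=cv2.split(cv2.cvtColor(c["image"],cv2.COLOR_RGB2HSV))
    for a,r in HUE.items():
        m=(np.any([(h>=p)&(h<=q) for p,q in r],axis=0)&(s>120)&(v>(vmin if a in("red","yellow") else vmin*.55))).astype(np.uint8)
        m=cv2.morphologyEx(m,cv2.MORPH_CLOSE,cv2.getStructuringElement(2,(25,25)))
        m=cv2.morphologyEx(m,cv2.MORPH_OPEN,np.ones((5,5)))
        for k in cv2.findContours(m,0,2)[0]:
            if cv2.contourArea(k)<minarea: continue
            (x,y),rad=cv2.minEnclosingCircle(k); print(a,(round(x),round(y)),"r",round(rad,1),"xy@.056",ray(c,(x,y),.056).round(4))
E
python3 - <<'E'
import pickle; from h import *
lids(pickle.load(open("pics/w1.pkl","rb")))
for n,rt in (("scene",(310,135,430,230)),("side",(180,235,295,320))):
    c=pickle.load(open(f"pics/{n}0.pkl","rb")); h,s,v=cv2.split(cv2.cvtColor(c["image"],cv2.COLOR_RGB2HSV))
    x0,y0,x1,y1=rt; pts=[]
    for a,r in HUE.items():
        m=(np.any([(h>=p)&(h<=q) for p,q in r],axis=0)&(s>140)&(v>90)).astype(np.uint8)[y0:y1,x0:x1]
        k=max(cv2.findContours(m,0,2)[0],key=cv2.contourArea); M=cv2.moments(k)
        p=ray(c,(M["m10"]/M["m00"]+x0,M["m01"]/M["m00"]+y0),.007); pts.append(p); print(n,a,M["m00"],p.round(4))
    print("centre",np.mean(pts,0).round(4))
E
```

```text
red (280, 123) r 25.1 xy@.056 [ 0.5666 -0.2305]
red (420, 8) r 27.8 xy@.056 [ 0.4764 -0.1189]
yellow (144, 160) r 24.8 xy@.056 [ 0.599  -0.3542]
yellow (348, 64) r 21.8 xy@.056 [ 0.5182 -0.1738]
green (426, 161) r 23.8 xy@.056 [ 0.6001 -0.0965]
scene red 589.5 [0.5484 0.2384]
scene yellow 573.0 [0.4905 0.149 ]Traceback (most recent call last):
  File "<stdin>", line 8, in <module>
ValueError: max() iterable argument is empty
```

Emit:
jog_arm(commands=[[0.026, 0.001, 0.02, 0], [0.025, 0, 0.03, 0], [0, 0, 0.04, 0], [0, 0, 0.04, 0], [0, 0, 0.035, 0], [0, 0, 0.028, 0], [0, 0, 0.02, 0], [0, 0, 0, 0], [0, 0, 0, 0]], fingers=0.78)

```text
time_s: 3.58
position: [0.5674, -0.2306, 0.0198]
orientation: [[-1.0, 0.001, 0.002], [0.001, 1.0, -0.001], [-0.002, -0.001, -1.0]]
contact_force: [0.2, 0.1, 0.8]
opening: 0.778
finger_force: 0.0
```

Emit:
jog_arm(commands=[[0, 0, 0, 0], [0, 0, 0, 0], [0, 0, 0, 0], [0, 0, 0, 0], [0, 0, 0, 0], [0, 0, 0, 0]], fingers=0.3, squeeze=40)

```text
time_s: 4.32
position: [0.5675, -0.2305, 0.0198]
orientation: [[-1.0, 0.001, 0.002], [0.001, 1.0, -0.001], [-0.002, -0.001, -1.0]]
contact_force: [0.4, 1.5, 6.4]
opening: 0.509
finger_force: 40.9
```

Emit:
jog_arm(commands=[[0, 0, -0.03, 0], [0, 0, -0.05, 0], [0, 0, -0.05, 0], [0.002, 0.0468, 0, 0], [0.002, 0.0468, 0, 0], [0.002, 0.0468, 0, 0], [0.002, 0.0468, 0, 0], [0.002, 0.0468, 0, 0], [0.002, 0.0468, 0, 0], [0.002, 0.0468, 0, 0], [0.002, 0.0468, 0, 0], [0.002, 0.0468, 0, 0], [0.002, 0.0468, 0, 0], [0, 0, 0, 0], [0, 0, 0, 0]])

```text
time_s: 6.2
position: [0.5472, 0.2375, 0.1477]
orientation: [[-1.0, 0.002, -0.001], [0.002, 1.0, -0.001], [0.001, -0.001, -1.0]]
contact_force: [0.0, -0.6, -2.0]
opening: 0.506
finger_force: 41.2
```

```bash
python3 - <<'E'
from workcell import read_state, camera
import pickle; from h import *
c=camera("wrist"); pickle.dump(c,open("pics/w2.pkl","wb")); cv2.imwrite("pics/w2.png",c["image"][:,:,::-1])
E
```

```text
(no output)
```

View pics/w2.png

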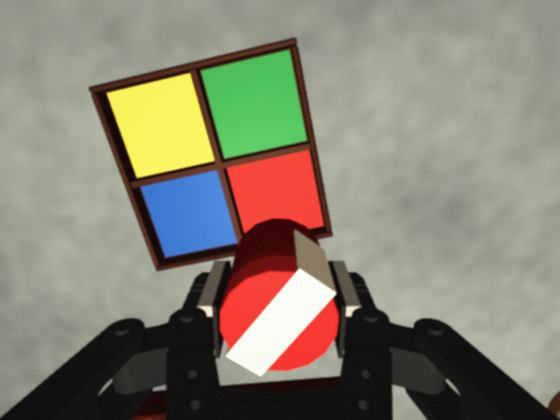

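The tray is in clear view, with the divider cross at (219,165). Its outer top corners are at (92,88), (297,40), (331,236) and (157,270).

```bash
python3 - <<'E'
import pickle; from h import *
c=pickle.load(open("pics/w2.pkl","rb"))
q=np.array([ray(c,p,.022) for p in [(92,88),(297,40),(331,236),(157,270)]]); x=ray(c,(219,165),.022)
print(q.round(4),x.round(4),q.mean(0).round(4),[np.linalg.norm(q[i]-q[i-1]).round(4) for i in range(4)])
for n,p in zip(("yellow","green","red","blue"),q): print(n,(x+(p-q.mean(0))*37.5/77.5).round(4))
E
```

```text
[[0.4664 0.1027]
 [0.4349 0.2503]
 [0.5827 0.2808]
 [0.6143 0.1332]] [0.5229 0.1914] [0.5246 0.1918] [np.float64(0.151), np.float64(0.1509), np.float64(0.1508), np.float64(0.1509)]
yellow [0.4948 0.1483]
green [0.4796 0.2197]
red [0.5511 0.2345]
blue [0.5664 0.1631]
```

Emit:
jog_arm(commands=[[-0.004, -0.0025, 0.03, 0], [0, 0, 0.03, 0], [0, 0, 0.03, 0], [0, 0, 0.02, 0], [0, 0, 0.008, 0], [0, 0, 0.003, 0], [0, 0, 0, 0], [0, 0, 0, 0]])

```text
time_s: 7.25
position: [0.5519, 0.2356, 0.0284]
orientation: [[-1.0, 0.002, 0.001], [0.002, 1.0, 0.001], [-0.001, 0.001, -1.0]]
contact_force: [0.7, 0.4, -0.8]
opening: 0.504
finger_force: 41.2
```

Emit:
jog_arm(commands=[[0, 0, 0, 0], [0, 0, 0, 0], [0, 0, 0, 0], [0, 0, -0.01, 0], [0, 0, -0.03, 0], [0, 0, -0.04, 0], [0, 0, -0.04, 0], [0, 0, 0, 0]], fingers=0.72)

```text
time_s: 8.25
position: [0.5533, 0.236, 0.1528]
orientation: [[-1.0, 0.002, 0.007], [0.002, 1.0, 0.004], [-0.007, 0.004, -1.0]]
contact_force: [-0.1, 0.4, 0.1]
opening: 0.72
finger_force: 0.0
```

Emit:
jog_arm(commands=[[-0.006, -0.0415, 0, 0], [-0.006, -0.0415, 0, 0], [-0.006, -0.0415, 0, 0], [-0.006, -0.0415, 0, 0], [-0.006, -0.0415, 0, 0], [-0.006, -0.0415, 0, 0], [-0.006, -0.0415, 0, 0], [-0.006, -0.0415, 0, 0], [0, 0, 0, 0], [0, 0, 0, 0], [0, 0, 0, 0]], fingers=0.78)

```text
time_s: 9.62
position: [0.5988, -0.096, 0.1473]
orientation: [[-1.0, 0.001, -0.0], [0.001, 1.0, 0.0], [0.0, 0.0, -1.0]]
contact_force: [0.3, -0.2, 0.3]
opening: 0.78
finger_force: 0.0
```

```bash
python3 - <<'E'
from workcell import read_state, camera
import pickle; from h import *
print(np.round(read_state()["position"],4)); c=camera("scene"); cv2.imwrite("pics/s3.png",c["image"][:,:,::-1])
c=camera("wrist"); lids(c)
E
```

```text
[ 0.5988 -0.096   0.1473]
red (240, 11) r 37.6 xy@.056 [ 0.4751 -0.1187]
yellow (187, 84) r 27.8 xy@.056 [ 0.516  -0.1536]
green (289, 224) r 22.7 xy@.056 [ 0.6105 -0.0885]
green (272, 198) r 25.4 xy@.056 [ 0.5911 -0.1008]
```

View pics/s3.png

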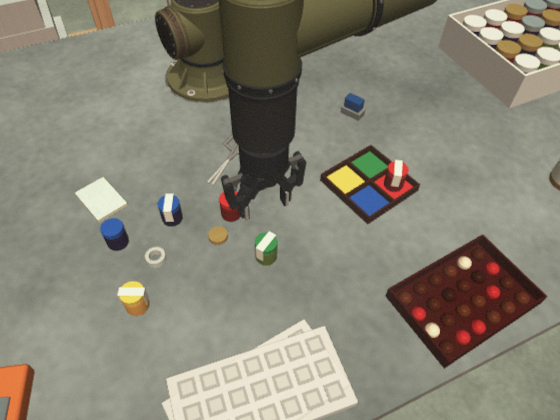

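The red jar now stands on the red card at about (397,175). The green jar at (266,246) is under the gripper.

Emit:
jog_arm(commands=[[-0.0015, 0.0005, 0.03, 0], [0, 0, 0.04, 0], [0, 0, 0.035, 0], [0, 0, 0.0225, 0], [0, 0, 0, 0], [0, 0, 0, 0]])

```text
time_s: 10.48
position: [0.6011, -0.0961, 0.0213]
orientation: [[-1.0, 0.001, 0.002], [0.001, 1.0, -0.0], [-0.002, -0.0, -1.0]]
contact_force: [0.5, 0.0, -0.1]
opening: 0.779
finger_force: 0.0
```

Emit:
jog_arm(commands=[[0, 0, 0, 0], [0, 0, 0, 0], [0, 0, 0, 0], [0, 0, 0, 0], [0, 0, 0, 0], [0, 0, 0, 0]], fingers=0.3)

```text
time_s: 11.22
position: [0.6013, -0.0962, 0.0216]
orientation: [[-1.0, 0.001, 0.003], [0.001, 1.0, 0.0], [-0.003, 0.0, -1.0]]
contact_force: [-0.2, 1.0, 5.7]
opening: 0.501
finger_force: 40.9
```

Emit:
jog_arm(commands=[[0, 0, -0.03, 0], [0, 0, -0.05, 0], [0, 0, -0.05, 0], [0.0121, 0.0316, 0, 0], [0.0121, 0.0316, 0, 0], [0.0121, 0.0316, 0, 0], [0.0121, 0.0316, 0, 0], [0.0121, 0.0316, 0, 0], [0.0121, 0.0316, 0, 0], [0.0121, 0.0316, 0, 0], [0.0121, 0.0316, 0, 0], [0.0121, 0.0316, 0, 0], [0.0121, 0.0316, 0, 0], [0, 0, 0, 0], [0, 0, 0, 0], [0, 0, 0, 0]])

```text
time_s: 13.22
position: [0.4801, 0.2191, 0.1497]
orientation: [[-1.0, 0.003, -0.0], [0.003, 1.0, -0.0], [0.0, -0.0, -1.0]]
contact_force: [0.4, 0.0, -1.2]
opening: 0.503
finger_force: 41.1
```

Emit:
jog_arm(commands=[[0, 0.0007, 0.03, 0], [0, 0, 0.03, 0], [0, 0, 0.03, 0], [0, 0, 0.02, 0], [0, 0, 0.008, 0], [0, 0, 0.003, 0], [0, 0, 0, 0], [0, 0, 0, 0]])

```text
time_s: 14.22
position: [0.4804, 0.2209, 0.0298]
orientation: [[-1.0, 0.002, 0.001], [0.002, 1.0, 0.001], [-0.001, 0.001, -1.0]]
contact_force: [-0.1, 0.2, -1.2]
opening: 0.501
finger_force: 41.1
```

Emit:
jog_arm(commands=[[0, 0, 0, 0], [0, 0, 0, 0], [0, 0, 0, 0], [0, 0, -0.01, 0], [0, 0, -0.03, 0], [0, 0, -0.04, 0], [0, 0, -0.04, 0], [0, 0, 0, 0], [0, 0, 0, 0]], fingers=0.72)

```text
time_s: 15.35
position: [0.4797, 0.2206, 0.1489]
orientation: [[-1.0, 0.002, -0.0], [0.002, 1.0, 0.001], [0.0, 0.001, -1.0]]
contact_force: [0.0, -0.4, -0.9]
opening: 0.719
finger_force: 0.0
```

Emit:
jog_arm(commands=[[0, -0.0456, 0, 0], [0, -0.0456, 0, 0], [0, -0.0456, 0, 0], [0, -0.0456, 0, 0], [0, -0.0456, 0, 0], [0, -0.0456, 0, 0], [0, -0.0456, 0, 0], [0, -0.0456, 0, 0], [0, -0.0456, 0, 0], [0, -0.0456, 0, 0], [0, 0, 0, 0], [0, 0, 0, 0], [0, 0, 0, 0]], fingers=0.78)

```text
time_s: 16.98
position: [0.4791, -0.2346, 0.1485]
orientation: [[-1.0, 0.001, -0.0], [0.001, 1.0, 0.0], [0.0, 0.0, -1.0]]
contact_force: [-0.2, -1.0, 1.1]
opening: 0.781
finger_force: 0.0
```

```bash
python3 - <<'E'
from workcell import read_state, camera
from h import *
print(np.round(read_state()["position"],4)); c=camera("wrist"); cv2.imwrite("pics/w4.png",c["image"][:,:,::-1]); lids(c)
import pickle; pickle.dump(c,open("pics/w4.pkl","wb"))
E
```

```text
[ 0.4791 -0.2346  0.1485]
red (442, 198) r 32.6 xy@.056 [ 0.4716 -0.1203]
yellow (359, 231) r 22.8 xy@.056 [ 0.4959 -0.1766]
blue (104, 159) r 34.6 xy@.056 [ 0.4438 -0.3518]
blue (292, 148) r 26.2 xy@.056 [ 0.4367 -0.2252]
blue (262, 134) r 27.1 xy@.056 [ 0.4274 -0.2451]
```

View pics/w4.png

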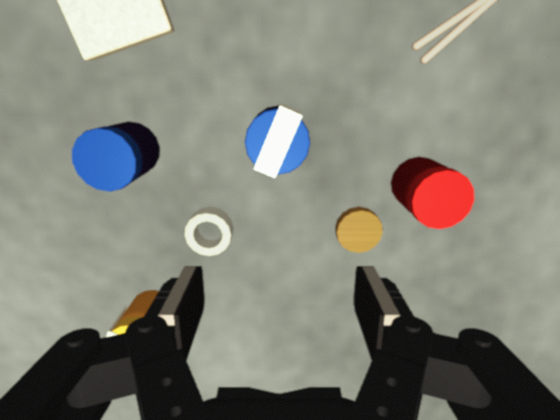

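The sealed blue lid is at (277,141), which puts it at about (0.432, -0.235). The bare blue lid at (104,159) is well clear.

Emit:
jog_arm(commands=[[0.024, -0.0005, 0, 0], [0.023, 0, 0.02, 0], [0, 0, 0.04, 0], [0, 0, 0.04, 0], [0, 0, 0.0275, 0], [0, 0, 0, 0], [0, 0, 0, 0]])

```text
time_s: 17.9
position: [0.433, -0.2358, 0.0229]
orientation: [[-1.0, 0.001, 0.002], [0.001, 1.0, -0.001], [-0.002, -0.001, -1.0]]
contact_force: [-0.0, 0.1, 0.3]
opening: 0.78
finger_force: 0.0
```

Emit:
jog_arm(commands=[[0, 0, 0, 0], [0, 0, 0, 0], [0, 0, 0, 0], [0, 0, 0, 0], [0, 0, 0, 0], [0, 0, 0, 0]], fingers=0.3)

```text
time_s: 18.65
position: [0.4332, -0.236, 0.023]
orientation: [[-1.0, 0.002, 0.003], [0.002, 1.0, -0.001], [-0.003, -0.001, -1.0]]
contact_force: [-1.4, 3.0, 6.3]
opening: 0.503
finger_force: 41.0
```

Emit:
jog_arm(commands=[[0, 0, -0.03, 0], [0, 0, -0.05, 0], [0, 0, -0.05, 0], [-0.01335, 0.0397, 0, 0], [-0.01335, 0.0397, 0, 0], [-0.01335, 0.0397, 0, 0], [-0.01335, 0.0397, 0, 0], [-0.01335, 0.0397, 0, 0], [-0.01335, 0.0397, 0, 0], [-0.01335, 0.0397, 0, 0], [-0.01335, 0.0397, 0, 0], [-0.01335, 0.0397, 0, 0], [-0.01335, 0.0397, 0, 0], [0, 0, 0, 0], [0, 0, 0, 0], [0, 0, 0, 0]])

```text
time_s: 20.65
position: [0.5662, 0.1601, 0.1515]
orientation: [[-1.0, 0.003, 0.0], [0.003, 1.0, 0.0], [-0.0, 0.0, -1.0]]
contact_force: [-0.3, -0.4, -1.2]
opening: 0.502
finger_force: 41.2
```

Emit:
jog_arm(commands=[[0, 0, 0.03, 0], [0, 0, 0.03, 0], [0, 0, 0.03, 0], [0, 0, 0.02, 0], [0, 0, 0.008, 0], [0, 0, 0.003, 0], [0, 0, 0, 0], [0, 0, 0, 0]])

```text
time_s: 21.65
position: [0.5668, 0.1612, 0.0313]
orientation: [[-1.0, 0.002, 0.001], [0.002, 1.0, 0.001], [-0.001, 0.001, -1.0]]
contact_force: [-0.1, -0.6, -1.3]
opening: 0.508
finger_force: 41.2
```

Emit:
jog_arm(commands=[[0, 0, 0, 0], [0, 0, 0, 0], [0, 0, 0, 0], [0, 0, -0.01, 0], [0, 0, -0.03, 0], [0, 0, -0.04, 0], [0, 0, -0.04, 0], [0, 0, 0, 0], [0, 0, 0, 0]], fingers=0.66)

```text
time_s: 22.78
position: [0.5662, 0.161, 0.1504]
orientation: [[-1.0, 0.002, -0.0], [0.002, 1.0, 0.001], [0.0, 0.001, -1.0]]
contact_force: [-0.1, -0.0, -0.1]
opening: 0.66
finger_force: 0.0
```

Emit:
jog_arm(commands=[[-0.00275, -0.0429, 0, 0], [-0.00275, -0.0429, 0, 0], [-0.00275, -0.0429, 0, 0], [-0.00275, -0.0429, 0, 0], [-0.00275, -0.0429, 0, 0], [-0.00275, -0.0429, 0, 0], [-0.00275, -0.0429, 0, 0], [-0.00275, -0.0429, 0, 0], [-0.00275, -0.0429, 0, 0], [-0.00275, -0.0429, 0, 0], [-0.00275, -0.0429, 0, 0], [-0.00275, -0.0429, 0, 0], [0, 0, 0, 0], [0, 0, 0, 0], [0, 0, 0, 0]], fingers=0.78)

```text
time_s: 24.65
position: [0.5984, -0.353, 0.1501]
orientation: [[-1.0, 0.001, -0.0], [0.001, 1.0, 0.0], [0.0, 0.0, -1.0]]
contact_force: [0.2, -0.6, 0.0]
opening: 0.783
finger_force: 0.0
```

```bash
python3 - <<'E'
from workcell import read_state, camera
from h import *
print(np.round(read_state()["position"],4)); c=camera("wrist"); cv2.imwrite("pics/w5.png",c["image"][:,:,::-1]); lids(c)
c=camera("scene"); cv2.imwrite("pics/s5.png",c["image"][:,:,::-1])
E
```

```text
[ 0.5984 -0.353   0.1501]
yellow (277, 208) r 30.5 xy@.056 [ 0.5982 -0.354 ]
yellow (531, 86) r 31.7 xy@.056 [ 0.5165 -0.1925]
```

View pics/w5.png

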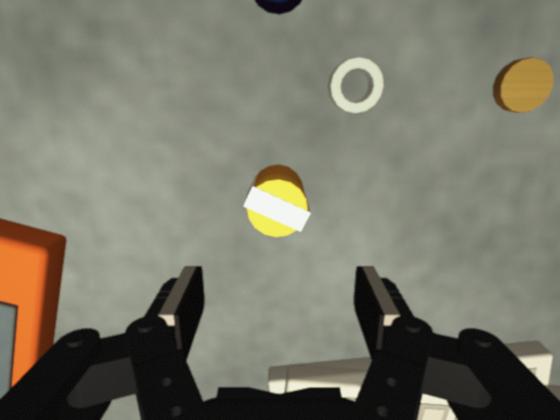

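View pics/s5.png

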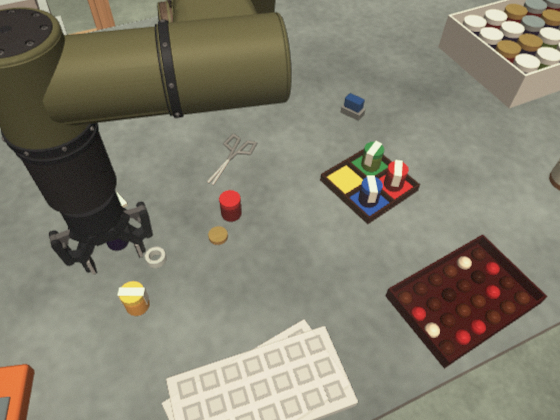

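The wrist view puts the yellow lid at (277,208), which is about (0.599, -0.354). The scene view shows the green, red and blue jars upright on their own cards.

Emit:
jog_arm(commands=[[-0.001, -0.001, 0.03, 0], [0, 0, 0.04, 0], [0, 0, 0.035, 0], [0, 0, 0.025, 0], [0, 0, 0, 0], [0, 0, 0, 0]])

```text
time_s: 25.5
position: [0.6002, -0.3551, 0.0221]
orientation: [[-1.0, 0.001, 0.002], [0.001, 1.0, -0.001], [-0.002, -0.001, -1.0]]
contact_force: [0.0, -0.5, 1.4]
opening: 0.785
finger_force: 0.0
```

Emit:
jog_arm(commands=[[0, 0, 0, 0], [0, 0, 0, 0], [0, 0, 0, 0], [0, 0, 0, 0], [0, 0, 0, 0], [0, 0, 0, 0]], fingers=0.3)

```text
time_s: 26.25
position: [0.6003, -0.3553, 0.0224]
orientation: [[-1.0, 0.002, 0.003], [0.002, 1.0, -0.001], [-0.003, -0.001, -1.0]]
contact_force: [-1.0, 1.5, 6.1]
opening: 0.5
finger_force: 41.1
```

Emit:
jog_arm(commands=[[0, 0, -0.03, 0], [0, 0, -0.05, 0], [0, 0, -0.05, 0], [0.00815, 0.0386, 0, 0], [0.00815, 0.0386, 0, 0], [0.00815, 0.0386, 0, 0], [0.00815, 0.0386, 0, 0], [0.00815, 0.0386, 0, 0], [0.00815, 0.0386, 0, 0], [0.00815, 0.0386, 0, 0], [0.00815, 0.0386, 0, 0], [0.00815, 0.0386, 0, 0], [0.00815, 0.0386, 0, 0], [0.00815, 0.0386, 0, 0], [0.00815, 0.0386, 0, 0], [0.00815, 0.0386, 0, 0], [0, 0, 0, 0], [0, 0, 0, 0], [0, 0, 0, 0]])

```text
time_s: 28.62
position: [0.4944, 0.1463, 0.1503]
orientation: [[-1.0, 0.003, -0.0], [0.003, 1.0, -0.0], [0.0, -0.0, -1.0]]
contact_force: [-0.1, 0.2, -1.0]
opening: 0.504
finger_force: 41.0
```

Emit:
jog_arm(commands=[[0, 0, 0.03, 0], [0, 0, 0.03, 0], [0, 0, 0.03, 0], [0, 0, 0.02, 0], [0, 0, 0.008, 0], [0, 0, 0.003, 0], [0, 0, 0, 0], [0, 0, 0, 0]])

```text
time_s: 29.62
position: [0.4948, 0.1473, 0.0302]
orientation: [[-1.0, 0.002, 0.001], [0.002, 1.0, 0.001], [-0.001, 0.001, -1.0]]
contact_force: [-1.4, -0.3, -0.4]
opening: 0.51
finger_force: 41.1
```

Emit:
jog_arm(commands=[[0, 0, 0, 0], [0, 0, 0, 0], [0, 0, 0, 0], [0, 0, -0.01, 0], [0, 0, -0.03, 0], [0, 0, -0.04, 0], [0, 0, -0.04, 0], [0, -0.04, -0.03, 0], [0, -0.05, 0, 0], [0, -0.05, 0, 0], [0, 0, 0, 0], [0, 0, 0, 0]], fingers=0.66)

```text
time_s: 31.12
position: [0.4942, 0.007, 0.1799]
orientation: [[-1.0, 0.003, 0.001], [0.003, 1.0, 0.0], [-0.001, 0.0, -1.0]]
contact_force: [-0.2, 0.4, -1.0]
opening: 0.657
finger_force: 0.0
```

```bash
python3 - <<'E'
from workcell import camera
import cv2
a=camera("scene")["image"][120:320,60:460]; b=camera("side")["image"][110:330,180:400]
cv2.imwrite("pics/end.png",cv2.hconcat([cv2.resize(a,(500,250)),cv2.resize(b,(250,250))])[:,:,::-1])
E
```

```text
(no output)
```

View pics/end.png

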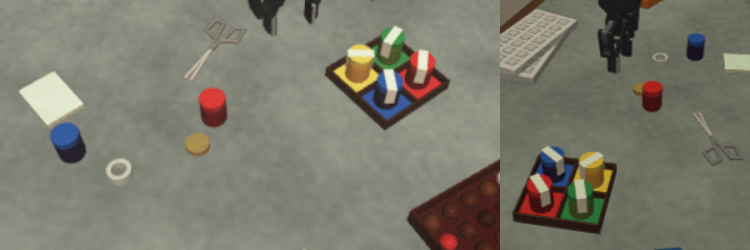

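All four sealed jars stand upright on the cards that match their lids. The two bare jars, at about (68,142) and (213,107) in the left half, haven't moved, and the gripper is clear of everything.

```bash
python3 -c "
from workcell import hand_in; print(hand_in())"
```

```text
the job is handed in; nothing more can be done
None
```

The job is handed in at about 31 s: all four sealed jars stand upright on the cards matching their lids, and the two unsealed jars are still where they started.

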